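# Wedge up the gel-casting table until it is level

### The job

The gel-casting table stands nose-down because its two front screw feet are too short. Take the orange levelling wedge by its upright grip, slide its thin end flat along the worktop under the middle of the table's front edge (the one next to the red comb) and push it in gently until the front feet just lift off the worktop and the bubble sits between the two lines, then finish with the wedge still gripped and in place, so that a colleague can wind the feet down. Do not lift or touch the table itself, do not shove it along or let the tray on it slide, and leave the bottles and the tape roll alone.

Things in the scene. Friction and masses are not known exactly. Their poses are not given: they have to be found in the camera images.
- casting_table: Loose white plate on four screw feet with black knobs (knob tops 45 mm up), 150 mm (its x) by 180 mm (y), 10 mm thick, 0.9 kg. +x points from front edge to rear edge, the way the wedge goes in; the tube level is on its -y side. Origin: under the plate's centre, in the plane of the rear soles, so at worktop height when level; then the plate's underside is 17 mm and its top 27 mm above the worktop
- table_front (a point): Middle of the lower front edge of the table's plate (table x = -75 mm, y = 0): the wedge goes under here. 11.6 mm above the worktop at the start, when the table leans 0.042 rad front down; 17 mm when it is level. The table pivots on its rear feet
- front_foot_left (a point): Sole of the front screw foot at the table's +y side (table x = -54, y = 70 mm; soles 16 mm round), 4.5 mm shorter than the rear feet: at worktop height while it stands, 4.5 mm above it when the table is level
- front_foot_right (a point): Sole of the other front screw foot (table x = -54, y = -70 mm); likewise
- rear_feet (a point): Midway between the soles of the two rear screw feet (table x = 54, y = 70 and -70 mm)
- level_vial (a point): Top of the middle of the tube level's green vial, on the -y side of the table's plate; the vial runs along the table's x
- level_bubble (a joint): The pale bubble in the tube level. Value = the table's lean in rad: +0.042 at the start (front low, bubble towards the rear), 0 when level (bubble in the middle), negative when the front is too high. The bubble moves 0.22 mm per 0.001 rad and sits between the two black lines within +-0.013
- casting_tray: Loose clear open tray with blue ends and a red comb across it, 102 x 118 mm, 38 mm high, the comb towards the table's front, about 0.22 kg, standing on the table's plate, centred 10 mm behind the plate's middle. Origin: centre of its underside
- wedge: Loose orange levelling wedge lying flat, 125 mm long (its x), 32 mm wide, 0.11 kg. Origin: on its underside, below the centre of the upright grip at the thick end; +x points to the thin end. The ramp falls straight from 25 mm thick at x = 17.5 mm to 2.5 mm at x = 107.5 mm (slope 0.25): 11.6 mm thick 36 mm from the thin end, 17 mm thick 58 mm from it
- wedge_grip (a point): Centre of the wedge's upright grip block, 32 mm above the wedge's underside. The block is 35 mm along the wedge's x, 30 mm wide (32 mm below height 25 mm), 47 mm high; grasp it across its width (along the wedge's y) with the fingers from above
- wedge_toe (a point): Middle of the wedge's thin end, on its underside. Between the wedge and the table lies a fixed white power strip (85 x 225 mm, 66 mm high with its plugs, centred near x = 0.49, y = 0.065 m, long way along y): carry the wedge over it. Tall fixed analysers stand behind x = 0.72 m
- reagent_bottle_1: Brown dropper bottle with a blue cap, 34 mm wide, 68 mm high; bystander, loose
- reagent_bottle_2: White dropper bottle with a yellow cap, 34 mm wide, 72 mm high; bystander, loose
- reagent_bottle_3: White dropper bottle with a green cap, 34 mm wide, 62 mm high; bystander, loose
- tape_roll: Beige tape roll, 63 mm across, 18 mm high, lying flat; bystander, loose

How it is judged:
On the way:
1. the wedge is gripped and its thin end is under the middle of the table's front edge while the front feet still stand on the worktop (x of wedge_toe in the frame of casting_table above -0.07 m and y of wedge_toe in the frame of casting_table between -0.035 and 0.035 m and contact force between the fingers and wedge above 1 N and height (world z) of each of front_foot_left, front_foot_right below 0.0015 m), for 0.05 s.
At the end, for the whole second after the job is handed in: Table level within 0.013 rad on the wedge and rear feet, both front soles over 2 mm up; wedge gripped, flat on the worktop, thin end within 35 mm of the middle line; robot touches neither table nor tray; table shoved under 20 mm, tray slid under 10 mm; at rest (angle between casting_table's own z axis and vertical below 0.013 rad and height (world z) of each of front_foot_left, front_foot_right above 0.002 m and height (world z) of rear_feet below 0.002 m and contact force between wedge and casting_table above 0.5 N and contact force between the fingers and wedge above 1 N and contact force between each of the arm, the fingers and casting_table below 0.2 N and contact force between each of the arm, the fingers and casting_tray below 0.2 N and angle between wedge's own z axis and vertical below 0.05 rad and height (world z) of each of wedge_toe, wedge below 0.004 m and y of wedge_toe in the frame of casting_table between -0.035 and 0.035 m and linear speed of casting_table below 0.01 m/s and distance of rear_feet from where it was at the start of the episode below 0.02 m and x of casting_tray in the frame of casting_table between 0 and 0.02 m); the arm keeps its last pose, push and grip.
It fails at once if the table is shoved along by more than 30 mm (distance of rear_feet from where it was at the start of the episode above 0.03 m).
It fails at once if the table is heaved far past level (height (world z) of any of front_foot_left, front_foot_right above 0.012 m).
It fails at once if the table is pushed or lifted by the robot itself (contact force between any of the fingers, the arm and casting_table above 5 N).
It fails at once if a bottle or the tape roll is disturbed (distance of any of reagent_bottle_1, reagent_bottle_2, reagent_bottle_3, tape_roll from where it was at the start of the episode above 0.03 m).
It also fails if it takes over 42 s, if anything falls off the work surface, if the arm or the gripper's body presses on something with over 40 N, if the wrist force passes 120 N, or if a joint passes its speed limit or range.

### The arm

A 7-joint arm with a two-finger parallel gripper is mounted at the origin on a cart in front of the work surface, level with it; the furniture and walls round the work are solid. World frame = base frame: x ahead of the robot, y to its left, z up, the work surface at z = 0. Lengths are in m, angles in rad, forces in N, time in s.
With the tool pointing down it reaches from about 0.4 to 0.85 m from the base axis. Payload 6.9 kg.
Tool frame: the origin (TCP) lies midway between the tips of the shut fingers; the grasp point (between the pads) lies hold_point_z behind it (hold_point_z is the distance from the TCP to the grasp point, in m); z points along the fingers, y is the line along which they close (so a half turn about z gives the same grasp; the last joint's range is limited). The gripper opens to 85 mm and grips with 20 to 120 N. Pads are 22 mm wide; open, the fingers measure 114 mm over their backs; the gripper's body (76 mm by 85 mm) begins 54 mm behind the grasp point. The pads swing forward as they close: fully open they stand 13 mm farther back than shut.
Start: joints at [0.105, 0.507, -0.238, 1.5, 0.126, 1.149, -0.155], TCP at [0.625, -0, 0.231] pointing down, gripper open.
Joint ranges: [-3.08, 3.08], [-0.24, 2.05], [-1.43, 1.35], [0, 2.5], [-1.52, 4.66], [0.17, 1.96], [-2.89, 2.89]. Speed limits (rad/s): [2.39, 2.39, 3.14, 3.14, 3.14, 3.14, 3.14].

### API

Orientations are given as a rotation vector (axis times angle).
In Python, from rig import * gives the robot as it stands.
- The arm moves only by the tool jog_arm, never from a script. Its arguments are lists of equal length, an entry for each row: "gripper": the gripper command: -1 is fully open, 1 is shut, values between are in proportion; "delta_pos": the shift along the tool's x, y, z each as a share of 0.03 m, from -1 to 1, a list of three; "rot": the turn, a rotation vector about the tool's x, y, z each as a share of 0.12 rad, from -1 to 1, a list of three. In form: {"gripper": [gripper, ...], "delta_pos": [[tx, ty, tz], ...], "rot": [[ax, ay, az], ...]}. A call has 1 to 20 rows; each row shifts and turns the commanded pose from where the row before left it, along the tool's axes as they then stand; what a row does not reach is not made up. A row lasts 1/10 s, in which the tool goes at most 50 mm and 8.59 degrees, less where a joint would pass 70% of its speed; a pose out of reach is approached as far as the arm can. A call with a number of a shift or a turn outside -1 to 1 is refused whole. A call with a gripper value outside its range is refused whole. The fingers move at their own pace and stop on an object; "grip_force" is the grip in N (left out, the last holds). Time passes only in rows, so rows that do not move let the fingers close. It gives the time, the measured TCP pose, the force, the opening and the grip force at its end, in the units of the state.
- sense(): the state, without advancing time (a new reading comes with each control period).
- camera(name): name is "scene" or "side" or "wrist"; returns a dict with "pixels" (480x640x3 uint8, red, green, blue), "camera_matrix" (3x3 intrinsics, pixels), "extrinsics" (4x4, takes a point from camera to world coordinates). Camera axes: x right, y up, looking along -z (the intrinsics and any distortion apply to the point x, -y, -z); pixel columns grow to the right and rows downward; lengths in m; the calibration is good to about 2 mm. A picture is of the moment at which its call begins. There is no depth.
- finish_job(): hands the job in; it is judged then, once.
The state is a dict: "time": time; "q": joint angles; "qd": joint speeds; "joint_efforts": joint torques, N m; "tcp_pos": TCP position; "tcp_rot": TCP orientation; "ft_force": force on the tool from outside, world axes, zero at the start; "moment": the same for the moment, N m; "width": opening from 0.0 (shut) to 1.0 (fully open); "grasp_force": force on a finger pad.
Only numpy, scipy, OpenCV 4.12 (cv2) and the standard library are available. Lean on these libraries where they do the work, as an engineer would, in place of code of your own. Each camera call takes 0.05 s, during which the arm holds its last target. There are 200 camera calls.

## Working session

There is one attempt and no reset: what is moved stays moved. The work goes in short steps, Python scripts to look and compute and a tool call to move; the robot and the scene stay as the last step left them, time stands still between calls to the robot, and variables do not carry over. Pictures are saved under pics/ and viewed, at most 10 in all, crops included, and the job is handed in when it is done.

Besides the shell and the picture viewer there is one more tool, called after ">>>" in YAML: its name, and indented under it one key for each argument. jog_arm: Moves the arm, as the interface text tells. Its arguments: {"type":"object","properties":{"gripper":{"type":"array","items":{"type":"number"}},"delta_pos":{"type":"array","items":{"type":"array","items":{"type":"number","minimum":-1,"maximum":1}}},"rot":{"type":"array","items":{"type":"array","items":{"type":"number","minimum":-1,"maximum":1}}},"grip_force":{"type":"number"}},"required":["gripper","delta_pos","rot"]}

```bash
mkdir -p pics
cat > h.py <<'E'
from rig import *
import numpy as np, cv2
from scipy.spatial.transform import Rotation as R
def snap(n,f):
    c=camera(n); cv2.imwrite('pics/'+f+'.png',c['pixels'][:,:,::-1]); np.savez('pics/'+f,K=c['camera_matrix'],E=c['extrinsics'],p=c['pixels']); return c
def w(f,u,v,z):
    d=np.load('pics/'+f+'.npz'); K,E=d['K'],d['E']
    a=np.linalg.solve(K,[u,v,1]); r=E[:3,:3]@[a[0],-a[1],-a[2]]; o=E[:3,3]
    return (o+r*(z-o[2])/r[2]).round(4)
def px(f,P):
    d=np.load('pics/'+f+'.npz'); K,E=d['K'],d['E']
    c=E[:3,:3].T@(np.array(P)-E[:3,3]); q=K@[c[0],-c[1],-c[2]]; return (q[:2]/q[2]).round(1)
E
python3 - <<'E'
from h import *
for n in ['scene','side','wrist']: snap(n,n+'0')
s=sense(); print(s); print(R.from_rotvec(s['tcp_rot']).as_matrix().round(3))
import rig; print([x for x in dir(rig) if x[0]!='_'])
E
```

```text
{'time': 0.15, 'q': array([ 0.10550417,  0.50819659, -0.23751074,  1.50086388,  0.12569969,
        1.14888746, -0.15477489]), 'qd': array([ 0.00105951, -0.00176531,  0.00091244, -0.00259285, -0.00019361,
       -0.00043196, -0.00032666]), 'joint_efforts': array([-1.45638624e-03, -6.21010351e+01, -2.18872748e+00, -2.49840939e+01,
        1.27439146e-02,  9.07797832e-03,  3.50406015e-05]), 'tcp_pos': array([ 6.24642041e-01, -8.43614605e-05,  2.30609701e-01]), 'tcp_rot': array([-2.22077437e+00, -2.22076336e+00,  1.55013673e-03]), 'ft_force': array([-0.13867508, -0.54624389,  0.36455251]), 'moment': array([-0.03381722, -0.00807984,  0.01639953]), 'grasp_force': 0.0, 'width': 1.006792011343034}
[[ 0.     1.    -0.001]
 [ 1.    -0.    -0.   ]
 [-0.    -0.001 -1.   ]]
['Unreachable', 'camera', 'finish_job', 'hold_point_z', 'sense']
```

View pics/scene0.png

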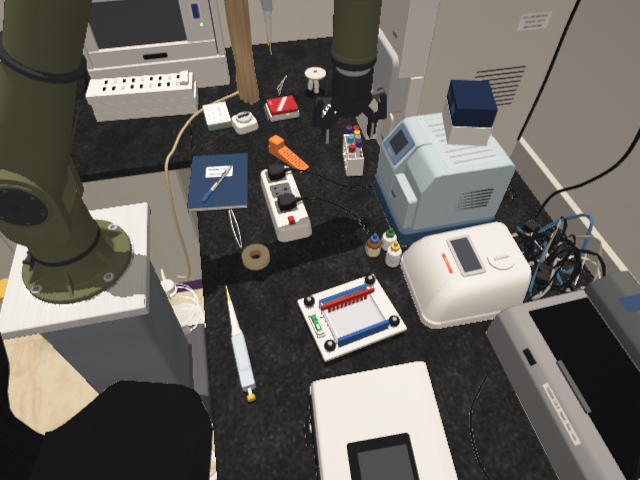

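View pics/side0.png

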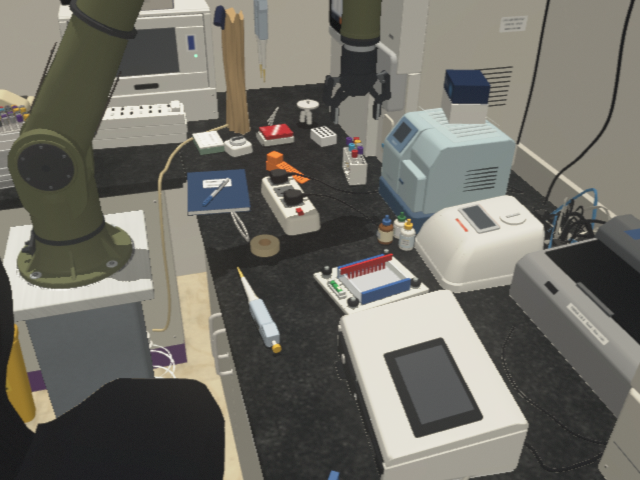

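View pics/wrist0.png

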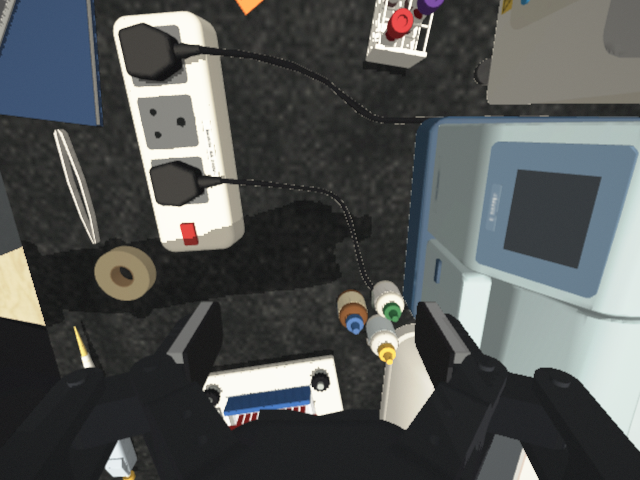

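The overview shows the wedge around scene px (288,152), the table around (352,315) with the comb on its upper edge (toward the power strip), and bottles near (388,245). I'll make one enlarged crop of both.

Run:
```python
from h import *
p=np.load('pics/scene0.npz')['p'][:,:,::-1]
a=cv2.resize(p[265:365,285:415],None,fx=6,fy=6,interpolation=2)[:, :780]
b=cv2.resize(p[130:175,260:315],None,fx=6,fy=6,interpolation=2)
cv2.imwrite('pics/ca.png',a); 
print(w('scene0',288,152,0.01), w('scene0',352,315,.03), hold_point_z)
c=np.zeros((600,780,3),np.uint8);c[:]=a;cv2.imwrite('pics/ca.png',c)
cv2.imwrite('pics/cb.png',cv2.resize(p[130:180,260:320],None,fx=10,fy=10,interpolation=2))
```

```text
[0.5357 0.2622 0.01  ] [ 0.5688 -0.2905  0.03  ] 0.0187
```

View pics/ca.png

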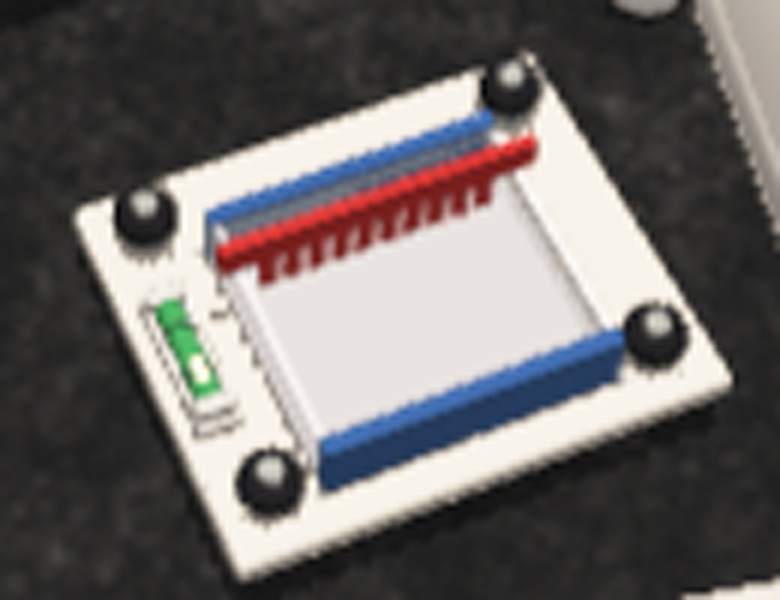

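View pics/cb.png

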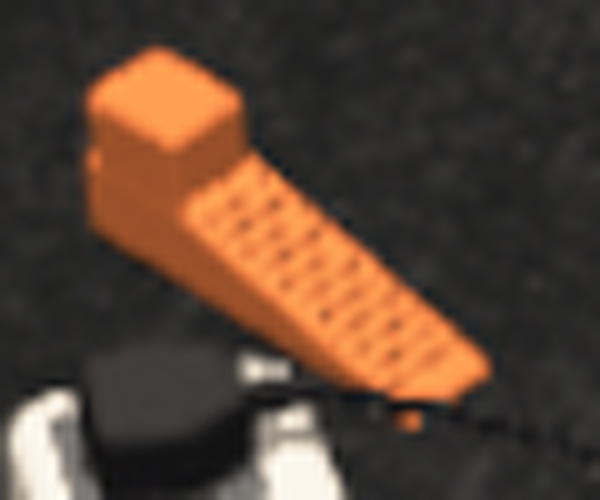

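Run:
```python
from h import *
ca=lambda u,v,z: w('scene0',285+(u+.5)/6-.5,265+(v+.5)/6-.5,z)
cb=lambda u,v,z: w('scene0',260+(u+.5)/10-.5,130+(v+.5)/10-.5,z)
fl,fr,rr,rl=[ca(*a)[:2] for a in [(78,215,.0216),(530,58,.0216),(735,378,.028),(243,575,.028)]]
print('corners',fl,fr,rr,rl,np.linalg.norm(fl-fr),np.linalg.norm(fl-rl))
f=(fl+fr)/2;r=(rl+rr)/2;d=(r-f)/np.linalg.norm(r-f); e=fr-fl; print('front',f,'rear',r,'yaw',np.arctan2(d[1],d[0]),np.arctan2(e[1],e[0])-np.pi/2)
g=np.array([cb(*a,.047)[:2] for a in [(88,98),(155,45),(242,98),(172,150)]]);print(g,g.mean(0))
t=(cb(490,362,.0025)[:2]+cb(392,398,.0025)[:2])/2
v=t-g.mean(0); print('toe',t,np.linalg.norm(v),'yaw',np.arctan2(v[1],v[0]))
for e in (g[2]-g[1],g[3]-g[0]): print(np.arctan2(e[1],e[0]))
for q,z in [((388,231),.062),((375,238),.068),((396,243),.072)]: print('bottle',w('scene0',*q,z))
print(w('scene0',375,240,.068),w('scene0',256,257,.009))
for q in [(263,170),(288,165),(311,232),(283,240)]: print('strip', w('scene0',*q,.045))
```

```text
corners [ 0.4683 -0.2274] [ 0.6423 -0.1973] [ 0.6691 -0.3411] [ 0.4933 -0.3734] 0.17658428582407892 0.1481249472573746
front [ 0.5553  -0.21235] rear [ 0.5812  -0.35725] yaw -1.3939202746053678 -1.399503047447211
[[0.4863 0.282 ]
 [0.508  0.3011]
 [0.5276 0.273 ]
 [0.5052 0.255 ]] [0.506775 0.277775]
toe [0.56715 0.1977 ] 0.10028532420050308 yaw -0.9247524703282142
-0.9617442011102831
-0.9600703624056881
bottle [ 0.6982 -0.1172  0.062 ]
bottle [ 0.6614 -0.1351  0.068 ]
bottle [ 0.7006 -0.1617  0.072 ]
[ 0.6598 -0.1406  0.068 ] [ 0.3987 -0.0849  0.009 ]
strip [0.4541 0.1637 0.045 ]
strip [0.5205 0.169  0.045 ]
strip [ 0.5312 -0.0685  0.045 ]
strip [ 0.4645 -0.0782  0.045 ]
```

Table: front-edge middle about (0.555, -0.212), yaw about -1.397. Wedge: grip (0.507, 0.278), yaw about -0.96. Moving above the grip.

>>> jog_arm:
  gripper: [-1,-1,-1,-1,-1,-1,-1,-1,-1,-1,-1,-1,-1,-1,-1,-1,-1,-1,-1,-1]
  delta_pos:
    - [0.66,-0.28,0.15]
    - [0.66,-0.28,0.15]
    - [0.66,-0.28,0.15]
    - [0.66,-0.28,0.15]
    - [0.66,-0.28,0.15]
    - [0.66,-0.28,0.15]
    - [0.66,-0.28,0.15]
    - [0.66,-0.28,0.15]
    - [0.66,-0.28,0.15]
    - [0.66,-0.28,0.15]
    - [0.66,-0.28,0.15]
    - [0.66,-0.28,0.15]
    - [0.66,-0.28,0.15]
    - [0.66,-0.28,0.15]
    - [0,0,0]
    - [0,0,0]
    - [0,0,0]
    - [0,0,0]
    - [0,0,0]
    - [0,0,0]
  rot:
    - [0,0,0]
    - [0,0,0]
    - [0,0,0]
    - [0,0,0]
    - [0,0,0]
    - [0,0,0]
    - [0,0,0]
    - [0,0,0]
    - [0,0,0]
    - [0,0,0]
    - [0,0,0]
    - [0,0,0]
    - [0,0,0]
    - [0,0,0]
    - [0,0,-0.85]
    - [0,0,-0.85]
    - [0,0,-0.85]
    - [0,0,-0.85]
    - [0,0,-0.85]
    - [0,0,-0.85]

```text
time: 2.15
tcp_pos: [0.5072, 0.2771, 0.168]
tcp_rot: [-1.443, -2.79, 0.001]
ft_force: [0.3, -0.2, 1.3]
width: 0.999
grasp_force: 0.0
```

Run:
```python
from h import *
snap('wrist','w1'); s=sense(); print(s['tcp_pos'],R.from_rotvec(s['tcp_rot']).as_matrix().round(3))
```

```text
[0.50731803 0.27690901 0.16795826] [[-0.582  0.813 -0.001]
 [ 0.813  0.582 -0.   ]
 [-0.    -0.001 -1.   ]]
```

View pics/w1.png

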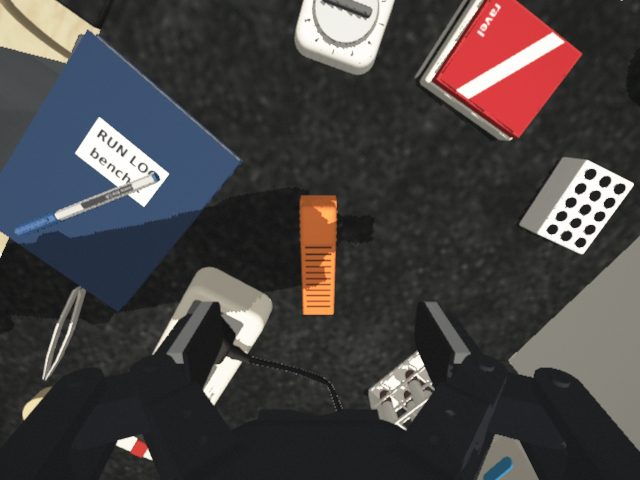

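The wrist picture shows the wedge almost parallel to the tool. Its grip's top corners are near (302,197) and (336,197), and its toe corners near (303,315) and (333,315).

Run:
```python
from h import *
g=(w('w1',302,196,.047)+w('w1',336,196,.047))[:2]/2
t=(w('w1',303,315,.0025)+w('w1',333.5,314,.0025))[:2]/2
v=t-g;L=np.linalg.norm(v);print(g,t,L,np.arctan2(v[1],v[0]),'origin from g',g+v/L*.0175,'from t',t-v/L*.1075, px('w1',[*(g+v/L*.035),.047]))
Rm=R.from_rotvec(sense()['tcp_rot']).as_matrix(); o=np.array([*( (g+v/L*.0175+t-v/L*.1075)/2),.016]); print((Rm.T@(o-sense()['tcp_pos'])/.03).round(2))
```

```text
[0.4921  0.30075] [0.5686  0.19165] 0.13324811443318813 -0.959271100356393 origin from g [0.50214705 0.28642147] from t [0.50688243 0.27966813] [318.8 238.1]
[0.22 0.05 5.07]
```

>>> jog_arm:
  gripper: [-1,-1,-1,-1,-1,-1,-1,-1,-1,-1,1,1,1,1,1,1,1,1,1,1]
  delta_pos:
    - [0.12,0.05,0.6]
    - [0,0,0.6]
    - [0,0,0.6]
    - [0,0,0.6]
    - [0,0,0.6]
    - [0,0,0.6]
    - [0,0,0.6]
    - [0,0,0.5]
    - [0,0,0.35]
    - [0,0,0]
    - [0,0,0]
    - [0,0,0]
    - [0,0,0]
    - [0,0,0]
    - [0,0,0]
    - [0,0,0]
    - [0,0,0]
    - [0,0,0]
    - [0,0,0]
    - [0,0,0]
  rot:
    - [0,0,0]
    - [0,0,0]
    - [0,0,0]
    - [0,0,0]
    - [0,0,0]
    - [0,0,0]
    - [0,0,0]
    - [0,0,0]
    - [0,0,0]
    - [0,0,0]
    - [0,0,0]
    - [0,0,0]
    - [0,0,0]
    - [0,0,0]
    - [0,0,0]
    - [0,0,0]
    - [0,0,0]
    - [0,0,0]
    - [0,0,0]
    - [0,0,0]
  grip_force: 60

```text
time: 4.2
tcp_pos: [0.5069, 0.2812, 0.0177]
tcp_rot: [1.449, 2.787, 0.002]
ft_force: [-0.7, -1.1, 5.7]
width: 0.351
grasp_force: 59.3
```

>>> jog_arm:
  gripper: [1,1,1,1,1,1,1,1,1,1,1,1,1,1,1,1,1,1,1,1]
  delta_pos:
    - [0,0,-0.6]
    - [0,0,-0.7]
    - [0,0,-0.7]
    - [0,0,-0.7]
    - [0,0,-0.7]
    - [0,0,0]
    - [-0.82,-0.09,0]
    - [-0.82,-0.09,0]
    - [-0.82,-0.09,0]
    - [-0.82,-0.09,0]
    - [-0.82,-0.09,0]
    - [-0.82,-0.09,0]
    - [-0.82,-0.09,0]
    - [-0.82,-0.09,0]
    - [-0.82,-0.09,0]
    - [-0.82,-0.09,0]
    - [-0.82,-0.09,0]
    - [-0.82,-0.09,0]
    - [-0.82,-0.09,0]
    - [-0.82,-0.09,0]
  rot:
    - [0,0,0]
    - [0,0,0]
    - [0,0,0.93]
    - [0,0,0.93]
    - [0,0,0.93]
    - [0,0,0.93]
    - [0,0,0]
    - [0,0,0]
    - [0,0,0]
    - [0,0,0]
    - [0,0,0]
    - [0,0,0]
    - [0,0,0]
    - [0,0,0]
    - [0,0,0]
    - [0,0,0]
    - [0,0,0]
    - [0,0,0]
    - [0,0,0]
    - [0,0,0]

```text
time: 6.2
tcp_pos: [0.5259, -0.066, 0.1189]
tcp_rot: [2.03, 2.397, 0.0]
ft_force: [-0.4, 1.0, -0.6]
width: 0.348
grasp_force: 59.8
```

Run:
```python
from h import *
c=snap('scene','s2'); s=sense(); print(s['tcp_pos'],s['width'],R.from_rotvec(s['tcp_rot']).as_matrix().round(3))
cv2.imwrite('pics/s2c.png',cv2.resize(c['pixels'][190:340,240:440,::-1],None,fx=4,fy=4,interpolation=2))
```

```text
[ 0.52582623 -0.07140991  0.11875003] 0.3478025064378626 [[-0.16   0.987 -0.   ]
 [ 0.987  0.16  -0.003]
 [-0.003 -0.001 -1.   ]]
```

View pics/s2c.png

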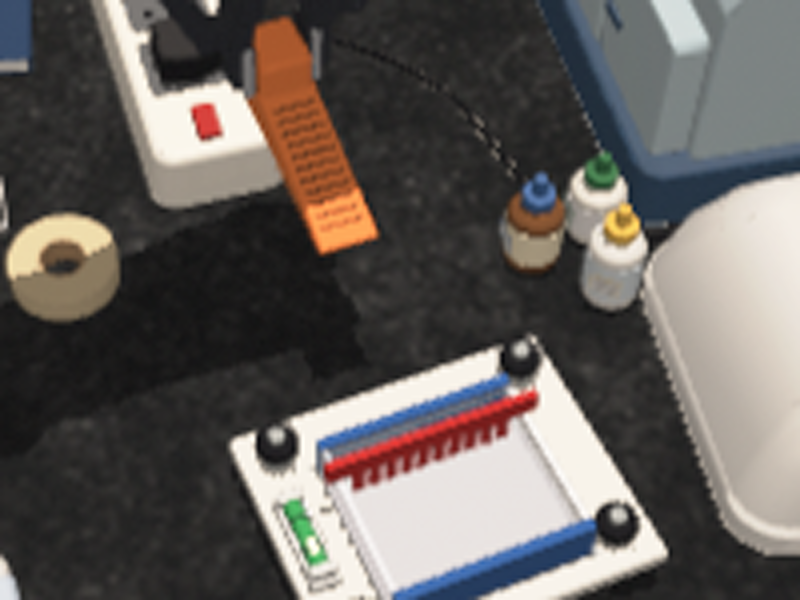

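The picture shows the wedge carried with its thin end at crop corners (323,252) and (378,237), aimed at the middle of the table's front edge. I'll locate it relative to the table.

Run:
```python
from h import *
q=lambda u,v,z: w('s2',240+(u+.5)/4-.5,190+(v+.5)/4-.5,z)
a,b=q(323,250,.1035),q(378,236,.1035); t=((a+b)/2)[:2]; print(t,np.linalg.norm(a-b),'expected from tcp',np.array([.5258,-.0714])+.1075*np.array([.16,-.987]))
fl,fr=q(230,440,.0216)[:2],q(533,336,.0216)[:2]; f=(fl+fr)/2; e=fr-fl;print(f,np.linalg.norm(e),np.arctan2(e[1],e[0]))
print('strip end',q(165,205,.0)[:2],q(283,182,.0)[:2])
f=(f+[.5553,-.21235])/2
y=.174; tx=np.array([np.sin(y),-np.cos(y)]); ty=np.array([np.cos(y),np.sin(y)])
print('toe rel table', (t-f)@tx,(t-f)@ty)
```

```text
[ 0.54355 -0.1732 ] 0.029831694554617635 expected from tcp [ 0.543     -0.1775025]
[ 0.5552 -0.2105] 0.17748566139268832 0.16755697212881016
strip end [ 0.463  -0.0427] [ 0.5353 -0.0403]
toe rel table -0.03967335130423458 -0.004905692743210736
```

>>> jog_arm:
  gripper: [1,1,1,1,1,1,1,1,1,1,1,1,1]
  delta_pos:
    - [-0.37,0.08,0]
    - [-0.36,0.09,0]
    - [0,0,0]
    - [0,0,0.5]
    - [0,0,0.5]
    - [0,0,0.5]
    - [0,0,0.5]
    - [0,0,0.5]
    - [0,0,0.4]
    - [0,0,0.25]
    - [0,0,0.15]
    - [0,0,0]
    - [0,0,0]
  rot:
    - [0,0,-0.1]
    - [0,0,0]
    - [0,0,0]
    - [0,0,0]
    - [0,0,0]
    - [0,0,0]
    - [0,0,0]
    - [0,0,0]
    - [0,0,0]
    - [0,0,0]
    - [0,0,0]
    - [0,0,0]
    - [0,0,0]

```text
time: 7.55
tcp_pos: [0.5351, -0.0856, 0.0201]
tcp_rot: [2.015, 2.409, 0.001]
ft_force: [-0.4, -0.3, -1.0]
width: 0.349
grasp_force: 59.8
```

Run:
```python
from h import *
c=snap('scene','s3'); s=sense(); print(s['tcp_pos'],s['ft_force'],R.from_rotvec(s['tcp_rot']).as_matrix().round(3))
d=camera('side')['pixels']
a=cv2.resize(c['pixels'][210:360,270:420],(600,600),interpolation=2)
cv2.imwrite('pics/s3c.png',a[:,:,::-1])
```

```text
[ 0.53516817 -0.08566329  0.02029742] [-0.17325619  0.14208586 -0.86753071] [[-0.177  0.984  0.001]
 [ 0.984  0.177 -0.   ]
 [-0.     0.001 -1.   ]]
```

View pics/s3c.png

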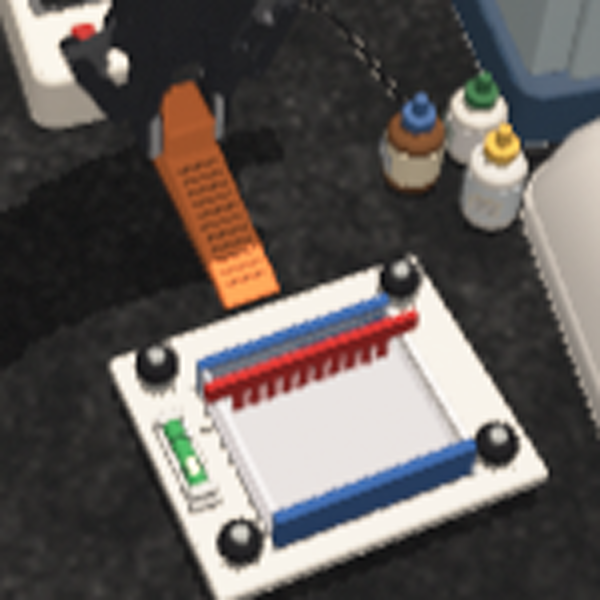

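The wedge is just above the worktop, with its toe about 15 mm before the edge at crop (250,298) and centred. I'll lower it and slide it in under the edge.

>>> jog_arm:
  gripper: [1,1,1,1,1,1,1,1,1,1,1,1,1]
  delta_pos:
    - [0,0,0.05]
    - [0,0,0.03]
    - [0,0,0]
    - [-0.15,0,0]
    - [-0.15,0,0]
    - [-0.15,0,0]
    - [-0.15,0,0]
    - [-0.15,0,0]
    - [-0.15,0,0]
    - [-0.15,0,0]
    - [0,0,0]
    - [0,0,0]
    - [0,0,0]
  rot:
    - [0,0,0]
    - [0,0,0]
    - [0,0,0]
    - [0,0,0]
    - [0,0,0]
    - [0,0,0]
    - [0,0,0]
    - [0,0,0]
    - [0,0,0]
    - [0,0,0]
    - [0,0,0]
    - [0,0,0]
    - [0,0,0]

```text
time: 8.95
tcp_pos: [0.5409, -0.1177, 0.0177]
tcp_rot: [2.016, 2.408, 0.0]
ft_force: [1.1, 0.3, 4.4]
width: 0.346
grasp_force: 60.5
```

>>> jog_arm:
  gripper: [1,1,1,1,1,1,1,1,1,1,1,1,1,1,1,1,1,1,1,1]
  delta_pos:
    - [-0.05,0,0]
    - [-0.05,0,0]
    - [-0.05,0,0]
    - [-0.05,0,0]
    - [-0.05,0,0]
    - [-0.05,0,0]
    - [-0.05,0,0]
    - [-0.05,0,0]
    - [-0.05,0,0]
    - [-0.05,0,0]
    - [-0.05,0,0]
    - [-0.05,0,0]
    - [-0.05,0,0]
    - [-0.05,0,0]
    - [-0.05,0,0]
    - [-0.05,0,0]
    - [-0.05,0,0]
    - [-0.05,0,0]
    - [-0.05,0,0]
    - [-0.05,0,0]
  rot:
    - [0,0,0]
    - [0,0,0]
    - [0,0,0]
    - [0,0,0]
    - [0,0,0]
    - [0,0,0]
    - [0,0,0]
    - [0,0,0]
    - [0,0,0]
    - [0,0,0]
    - [0,0,0]
    - [0,0,0]
    - [0,0,0]
    - [0,0,0]
    - [0,0,0]
    - [0,0,0]
    - [0,0,0]
    - [0,0,0]
    - [0,0,0]
    - [0,0,0]

```text
time: 10.95
tcp_pos: [0.5457, -0.1431, 0.0177]
tcp_rot: [-2.011, -2.41, -0.004]
ft_force: [-1.3, 10.2, 8.8]
width: 0.344
grasp_force: 60.9
```

Run:
```python
from h import *
c=snap('scene','s4'); s=sense(); print(s['tcp_pos'],s['ft_force'])
a=np.load('pics/scene0.npz')['p'][270:370,285:415]; b=c['pixels'][270:370,285:415]
o=np.vstack([cv2.resize(x[:75],(520,300),interpolation=2) for x in (a,b)])
cv2.imwrite('pics/s4c.png',o[:,:,::-1])
for nm,p in (('0',np.load('pics/scene0.npz')['p']),('4',c['pixels'])):
    r=p[310:340,305:328].astype(int); g=(r[...,1]-r[...,0]>50); v,u=np.nonzero(g)
    print(nm,'green',u.mean()+305,v.mean()+310,len(u))
```

```text
[ 0.54576401 -0.14344195  0.01769738] [-0.87820937  9.04315176  8.25203516]
0 green 315.03636363636366 321.41818181818184 55
4 green 315.3454545454546 321.94545454545454 55
```

View pics/s4c.png

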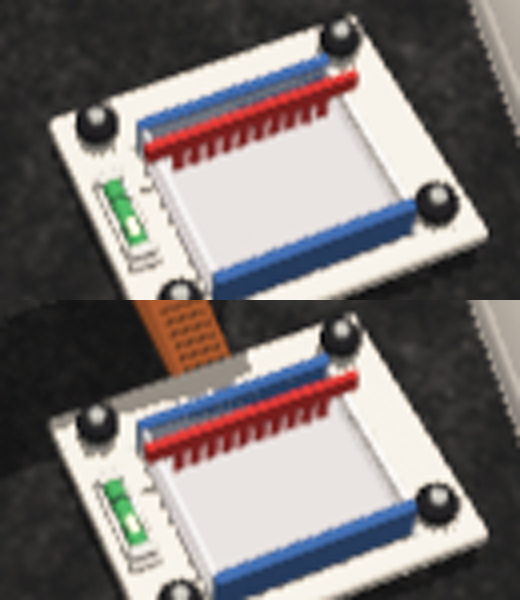

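The lower half shows the wedge under the edge. The bubble still lies toward the rear at about (130,520), and the table has hardly moved. Pushing on slowly.

>>> jog_arm:
  gripper: [1,1,1,1,1,1,1,1,1,1,1,1,1]
  delta_pos:
    - [-0.03,0,0]
    - [-0.03,0,0]
    - [-0.03,0,0]
    - [-0.03,0,0]
    - [-0.03,0,0]
    - [-0.03,0,0]
    - [-0.03,0,0]
    - [-0.03,0,0]
    - [-0.03,0,0]
    - [-0.03,0,0]
    - [0,0,0]
    - [0,0,0]
    - [0,0,0]
  rot:
    - [0,0,0]
    - [0,0,0]
    - [0,0,0]
    - [0,0,0]
    - [0,0,0]
    - [0,0,0]
    - [0,0,0]
    - [0,0,0]
    - [0,0,0]
    - [0,0,0]
    - [0,0,0]
    - [0,0,0]
    - [0,0,0]

```text
time: 12.3
tcp_pos: [0.5474, -0.1521, 0.0177]
tcp_rot: [-2.012, -2.41, -0.004]
ft_force: [-1.8, 8.6, 7.9]
width: 0.35
grasp_force: 60.9
```

```bash
cat > m.py <<'E'
from h import *
import sys
f=sys.argv[1]; c=snap('scene',f); s=sense(); print(s['tcp_pos'],s['ft_force'],s['time'])
A=cv2.cvtColor(np.load('pics/scene0.npz')['p'],6); B=cv2.cvtColor(c['pixels'],6)
for n,(u,v) in dict(FL=(309,301),FR=(370,280),RL=(330,346),RR=(394,321)).items():
    t=cv2.resize(A[v-7:v+8,u-7:u+8],None,fx=8,fy=8,interpolation=2); b=cv2.resize(B[v-14:v+15,u-14:u+15],None,fx=8,fy=8,interpolation=2)
    _,m,_,l=cv2.minMaxLoc(cv2.matchTemplate(b,t,5)); print(n,l[0]/8-7,l[1]/8-7,round(m,2))
b=[]
for g in ('scene0','s4',f):
    p=np.load('pics/'+g+'.npz')['p'][310:338,303:327]; b.append(cv2.resize(p,None,fx=10,fy=10,interpolation=2))
cv2.imwrite('pics/'+f+'b.png',np.hstack(b)[:,:,::-1])
E
python3 m.py s5
python3 - <<'E'
import sys; sys.path.insert(0,'.')
import os; os.chdir('.')
from h import *
# expected pixel shift of front/rear knobs if level vs start
for n,(u,v) in dict(FL=(309,301),FR=(370,280)).items():
    P=w('scene0',u,v,.04); print(n,px('scene0',P+[0,0,.0045])-px('scene0',P),'10mm shove',px('scene0',P+[.0017,-.0098,0])-px('scene0',P))
E
```

```text
[ 0.54743625 -0.15212089  0.01770916] [-1.57401287  9.46585081  7.97401885] 12.35
FL 0.125 -0.375 0.9
FR 0.375 -0.5 0.98
RL 0.125 0.5 0.98
RR 0.25 0.375 0.99
FL [ 0.  -1.2] 10mm shove [1.8 3.9]
FR [ 0.2 -1.2] 10mm shove [2.1 3.6]
```

View pics/s5b.png

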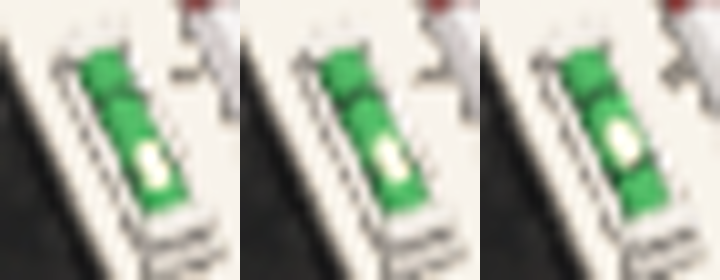

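The three vial views (start, earlier, now) show the bubble moving from y about 167 to 142. The middle between the lines is y about 129, so the lean is about 0.014 rad and roughly 6 mm remain.

>>> jog_arm:
  gripper: [1,1,1,1,1,1,1,1,1,1,1,1]
  delta_pos:
    - [-0.025,0,0]
    - [-0.025,0,0]
    - [-0.025,0,0]
    - [-0.025,0,0]
    - [-0.025,0,0]
    - [-0.025,0,0]
    - [-0.025,0,0]
    - [-0.025,0,0]
    - [0,0,0]
    - [0,0,0]
    - [0,0,0]
    - [0,0,0]
  rot:
    - [0,0,0]
    - [0,0,0]
    - [0,0,0]
    - [0,0,0]
    - [0,0,0]
    - [0,0,0]
    - [0,0,0]
    - [0,0,0]
    - [0,0,0]
    - [0,0,0]
    - [0,0,0]
    - [0,0,0]

```text
time: 13.55
tcp_pos: [0.5485, -0.158, 0.0177]
tcp_rot: [-2.012, -2.41, -0.004]
ft_force: [-1.7, 8.4, 9.1]
width: 0.347
grasp_force: 60.9
```

```bash
python3 m.py s6
python3 - <<'E'
from h import *
# bubble: minimum greenness inside the vial, sampled along its axis in the 10x crop
for g in ('scene0','s4','s5','s6'):
    p=cv2.resize(np.load('pics/'+g+'.npz')['p'][310:338,303:327],None,fx=10,fy=10,interpolation=2).astype(int)
    t=np.linspace(0,1,34); x=(105+t*60).astype(int)  # axis (105,65)->(165,205)
    y=(65+t*140).astype(int)
    r=np.array([p[b,a-8:a+9,0].mean() for a,b in zip(x,y)])
    W=np.clip(r-140,0,None); print(g,'bubble y',(W*y).sum()/W.sum(), r.astype(int))
E
```

```text
[ 0.5484417  -0.15797052  0.01766621] [-1.23516549  9.24549512  8.72763509] 13.6
FL 0.25 -0.5 0.89
FR 0.5 -0.625 0.97
RL 0.25 0.75 0.98
RR 0.375 0.625 0.98
scene0 bubble y 166.5054945054945 [ 80  80  81  80  77  72  67  65  70  80  84  82  81  82  83  80  76  93
 127 176 212 229 239 239 239 236 233 239 230 166 108  72  78 123]
s4 bubble y 160.58415989260945 [ 81  81  82  80  78  70  61  57  61  74  82  82  81  80  81  88 105 139
 174 208 229 235 237 234 228 226 218 188 145  99  86  79  80 111]
s5 bubble y 142.93420318169132 [ 81  81  83  82  79  69  61  57  62  74  83  87 102 142 184 219 234 237
 243 243 240 232 217 186 136  87  67  70  80  82  81  80  74  94]
s6 bubble y 134.4126994175741 [ 81  81  82  82  79  69  60  57  62  79 115 156 195 229 239 242 241 236
 242 241 234 202 144  89  50  54  67  75  80  81  81  80  75  92]
```

```bash
python3 -c "
from rig import *
print(finish_job())"
```

```text
the job is handed in; nothing more can be done
None
```

I handed the job in with the wedge gripped and flat under the middle of the table's front edge; at my last measurement the bubble sat between the lines (lean about 0.003 rad), the front feet were about 4 mm up by estimate, and the table had been shoved about 2 mm, but no verdict came back.

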